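Hang the machined sleeve on the sample stand

ROBOT

A 6-joint arm with a two-finger parallel gripper is mounted at the origin on the work surface. World frame = base frame: x ahead of the robot, y to its left, z up, the work surface at z = 0. Lengths are in mm, angles in degrees, forces in N, time in s.
With the tool pointing down it reaches from about 250 to 725 mm from the base axis. Payload 9.7 kg.
Tool frame: the origin (TCP) lies on the centre line of the jaws, within the pads' length; the fingertips stand 22 mm ahead of it and the grasp point (between the pads) lies 3 mm ahead of it; y points along the fingers, z is the direction in which the jaws open and shut, and the axes are right-handed (so a half turn about y gives the same grasp; the last joint's range is limited). The gripper opens to 85 mm and grips with 20 to 120 N. Pads are 22 mm wide; open, the fingers measure 114 mm over their backs; the gripper's body (76 mm by 85 mm) begins 54 mm behind the grasp point. The pads swing forward as they close: fully open they stand 13 mm farther back than shut.
Start: joints at [-67.265, 4.979, 10.078, 95.1, 0, 90], TCP at [212.555, -507.265, 253.284] pointing down, gripper open.
Joint ranges: [-179.16, 179.16], [-48.56, 103.87], [-65.8, 70.77], [-126.05, 130.52], [-82.76, 87.17], [-180, 180]. Speed limits (degrees/s): [127.2, 127.2, 147.25, 180, 180, 180].

INTERFACE

Orientations are given as a 3x3 rotation matrix whose columns are the frame's x, y, z axes.
In Python, from cell import robot, get_image gives the robot as it stands.
- The arm moves only by the shell command python3 -m inch 'ROWS' [FORCE]. ROWS is a JSON object of lists of equal length, an entry for each row: "gripper": the closure, from -1 (fully open) to 1 (shut), so that 0 is half open; "linear": the shift along the world's x, y, z in mm, a list of three; "roll": the turn about the world's z in degrees. A call has 1 to 10 rows; each row shifts and turns the commanded pose from where the row before left it; what a row does not reach is not made up. A row lasts 1/10 s, in which the tool goes at most 50 mm and 8.59 degrees, less where a joint would pass 70% of its speed; a pose out of reach is approached as far as the arm can. A call with a gripper value outside its range is refused whole. The fingers move at their own pace and stop on an object; FORCE is the grip in N (left out, the last holds). Time passes only in rows, so rows that do not move let the fingers close. It gives the time, the measured TCP pose, the force and the opening at its end, in the units of the state.
- robot.read_state(): the state, without advancing time (a new reading comes with each control period).
- get_image(name): name is "side" or "top"; returns a dict with "color" (384x512x3 uint8, red, green, blue), "fx", "fy", "cx", "cy" (pixels), "view" (4x4, takes a point from world to camera coordinates). Camera axes: x right, y down, z forward; pixel columns grow to the right and rows downward; lengths in mm; the calibration is good to about 2 mm. A picture is of the moment at which its call begins. There is no depth.
- robot.hand_in(): hands the job in, once; it reports no verdict.
The state is a dict: "time_s": time; "q": joint angles; "qd": joint speeds; "effort": joint torques, N m; "position": TCP position; "tcp_rot": TCP orientation; "wrist_force": force on the tool from outside, world axes, zero at the start; "wrist_torque": the same for the moment, N m; "opening": finger opening in mm.
Only numpy, scipy, OpenCV 4.12 (cv2) and the standard library are available. Lean on these libraries where they do the work, as an engineer would, in place of code of your own. Each camera call takes 0.05 s, during which the arm holds its last target.

TASK

Put the sample part away: hang the larger aluminium sleeve on the slanted peg of the sample stand. Carry it to the peg, slide it on along the peg's slant while still holding it, all the way down to the stop disc, let go and take the hand away. Leave the small collar, the mug and the computer mouse where they are.

Things in the scene. Friction and masses are not known exactly. Their poses are not given: they have to be found in the camera images.
- sleeve_mid (a point): Centre (half-way up, on the axis) of the larger aluminium sleeve: a round tube, 64 mm outside diameter, 46 mm bore right through, 40 mm long, 0.12 to 0.24 kg. It stands loose on the table on one end; this point's z is the sleeve's axis, and either end is 20 mm away. It can be gripped across its outside diameter.
- peg: Straight steel rod, 12 mm diameter, round tip, square out of a stop disc (60 mm diameter, 5 mm thick). Origin: centre of the disc's face, about 118 mm above the table. z axis: along the peg to its tip, 80 mm away, rising 55 degrees above level, roughly towards the robot. x axis: square to the peg in the same upright plane, pointing up and away from the robot; y is level.
- collar_mid (a point): Centre of the small aluminium collar (44 mm outside, 26 mm bore, 25 mm tall), loose on the table near the sleeve; to be left alone.
- mug_mid (a point): Centre of a white mug, 80 mm across and 95 mm tall, with a side handle, loose on the table on the other side from the stand; to be left alone.
- mouse_mid (a point): Centre of a black computer mouse, 105 x 60 x 32 mm, loose on the table between stand and mug; to be left alone.
- stand: The sample stand that carries the peg, fixed to the table. Origin: underside centre of its 140 x 110 x 10 mm foot, which lies straight below the peg's origin within 10 mm. A bent bar 18 mm thick rises behind the disc. A sleeve hung fully home has its centre 20 mm up the peg from the disc; let go, it sags up to 17 mm along the peg's -x until its bore rests on the peg.
There are look-alikes about, which are no part of the job. What is shaped like the part that bears sleeve_mid but green is not meant.

How it is judged:
By the outcome, as a careful person would: the job done as asked, in the order asked, and still so for the second after the job is handed in, with the robot touching nothing.
It also fails if it takes over 48 s, if anything falls off the work surface, if the arm or the gripper's body presses on something with over 40 N, if the wrist force passes 120 N, or if a joint passes its speed limit or range.

## Working session

There is one attempt and no reset: what is moved stays moved. The work goes in short steps, Python scripts to look and compute and a shell command to move; the robot and the scene stay as the last step left them, time stands still between calls to the robot, and variables do not carry over. Pictures are saved under pics/ and viewed, and the job is handed in when it is done.

```bash
mkdir -p pics; ls; python3 - <<'E'
from cell import robot,get_image
import cv2,numpy as np,pickle
d={}
for n in("side","top"):
    im=get_image(n);d[n]=im;cv2.imwrite(f"pics/{n}0.png",im["color"][:,:,::-1])
    print(n,im["fx"],im["fy"],im["cx"],im["cy"],np.round(im["view"],3).tolist())
pickle.dump(d,open("d0.pkl","wb"))
s=robot.read_state();print(s)
E
```

```text
pics
side 460.23791786463977 460.23791786463977 249.25174849590306 190.06191711787352 [[0.998, -0.057, 0.013, -525.656], [-0.034, -0.745, -0.666, 99.219], [0.048, 0.665, -0.745, 984.348], [0.0, 0.0, 0.0, 1.0]]
top 482.8137139887226 482.8137139887226 257.73026529333185 194.18106748909506 [[0.014, -1.0, 0.021, -21.633], [-0.998, -0.016, -0.06, 546.869], [0.061, -0.02, -0.998, 1134.343], [0.0, 0.0, 0.0, 1.0]]
{'time_s': 0.1, 'q': array([-6.72661323e+01,  5.00978312e+00,  1.00381426e+01,  9.50978255e+01,
        4.64355840e-04,  8.99987259e+01]), 'qd': array([-0.05763672, -0.04234012,  0.12234804, -0.09991365, -0.03509374,
        0.00962531]), 'effort': array([-6.98535969e-04, -5.21560872e+01,  4.65652442e+01,  1.60572695e-02,
       -6.98284310e-06, -1.70426009e-06]), 'position': array([ 212.48487039, -507.11371829,  252.62870636]), 'tcp_rot': array([[-9.22301228e-01, -4.61062751e-04,  3.86471516e-01],
       [-3.86471791e-01,  1.12135022e-03, -9.22300546e-01],
       [-8.13149327e-06, -9.99999265e-01, -1.21241043e-03]]), 'wrist_force': array([-0.22020189, -0.6231726 , -0.64898314]), 'wrist_torque': array([ 0.04054692, -0.04325565, -0.00784192]), 'opening': 85.46221557414621}
```

View pics/side0.png

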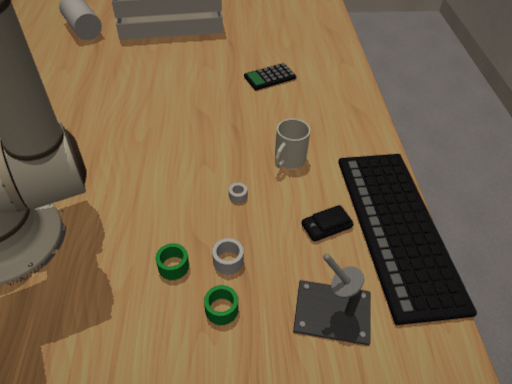

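View pics/top0.png

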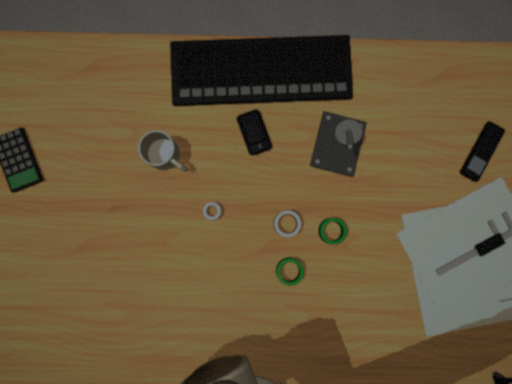

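```bash
python3 - <<'E'
import pickle,cv2,numpy as np
d=pickle.load(open("d0.pkl","rb"))
for n,(a,b,c,e) in {"side":(205,210,275,285),"side2":(290,245,380,345),"top":(265,200,355,290),"top2":(305,105,375,180)}.items():
    im=d[n.strip("2")]["color"][b:e,a:c,::-1]
    im=cv2.resize(im,None,fx=5,fy=5,interpolation=cv2.INTER_CUBIC)
    cv2.imwrite(f"pics/z_{n}.png",im)
E
cat > h.py <<'E'
import numpy as np
def ray(im,u,v):
    V=np.array(im["view"]);R=V[:3,:3];t=V[:3,3]
    c=-R.T@t; r=R.T@np.array([(u-im["cx"])/im["fx"],(v-im["cy"])/im["fy"],1.]);return c,r/np.linalg.norm(r)
def plane(im,u,v,z):
    c,r=ray(im,u,v);return c+r*(z-c[2])/r[2]
def tri(ims,uvs):
    A=np.zeros((3,3));b=np.zeros(3);L=[]
    for im,(u,v) in zip(ims,uvs):
        c,r=ray(im,u,v);P=np.eye(3)-np.outer(r,r);A+=P;b+=P@c;L.append((P,c))
    x=np.linalg.solve(A,b);return x,[np.linalg.norm(P@(x-c)) for P,c in L]
def proj(im,p):
    q=np.array(im["view"])[:3]@np.append(p,1);return np.array([im["fx"]*q[0]/q[2]+im["cx"],im["fy"]*q[1]/q[2]+im["cy"]])
E
```

```text
(no output)
```

View pics/z_side.png

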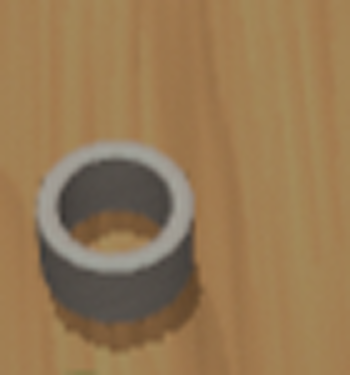

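View pics/z_side2.png

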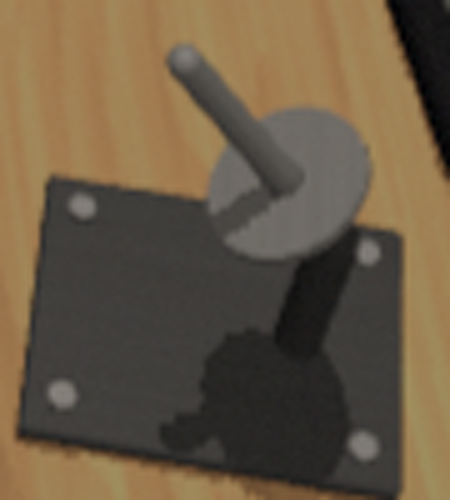

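View pics/z_top.png

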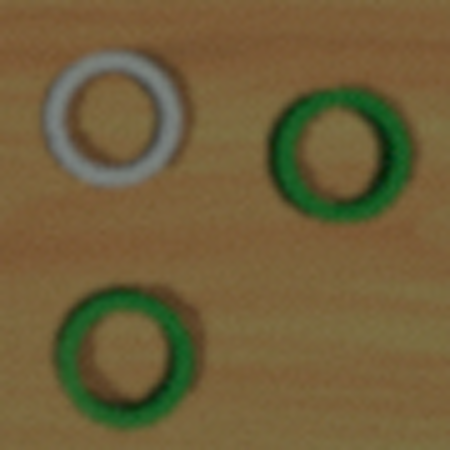

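View pics/z_top2.png

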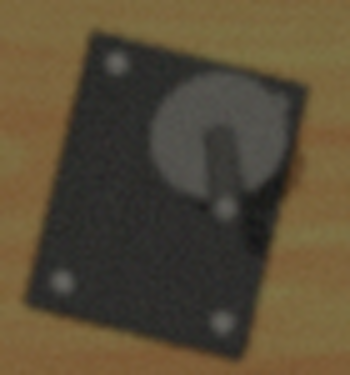

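```bash
python3 - <<'E'
import pickle,numpy as np
from h import *
d=pickle.load(open("d0.pkl","rb"));S,T=d["side"],d["top"]
z=lambda a,b,p,q:(a+(p+.5)/5-.5,b+(q+.5)/5-.5)
print("sleeve top",plane(T,*z(265,200,117,119),40),"side",plane(S,*z(205,210,115,206),40))
print("greens",plane(T,*z(265,200,341,155),40),plane(T,*z(265,200,126,357),40))
tip=tri([S,T],[z(290,245,184,60),z(305,105,225,206)]);b=tri([S,T],[z(290,245,289,183),z(305,105,220,135)])
print("tip",tip,"disc",b)
v=tip[0]-b[0];print(v,np.linalg.norm(v),np.degrees(np.arctan2(v[2],np.hypot(*v[:2]))),np.degrees(np.arctan2(v[1],v[0])))
for n,c in dict(a=(96,30),b=(308,87),c=(243,358),e=(25,300)).items():print("foot",plane(T,*z(305,105,*c),10))
for n,c in dict(a=(51,178),b=(402,235),c=(402,495),e=(18,437)).items():print("footS",plane(S,*z(290,245,*c),10))
print("collar",plane(T,213,211,25),"cams",[ray(I,0,0)[0] for I in(S,T)])
E
```

```text
sleeve top [478.61057686 -84.50939862  40.        ] side [477.71254944 -87.41037923  40.        ]
greens [ 463.34677721 -189.33908982   40.        ] [368.60070347 -89.84642845  40.        ]
tip (array([ 639.99618722, -199.3230048 ,  175.88813163]), [np.float64(0.9717471271993307), np.float64(0.9717471271995669)]) disc (array([ 682.63317914, -210.29965982,  113.34753168]), [np.float64(0.26923761127083545), np.float64(0.26923761127083856)])
[-42.63699192  10.97665502  62.54059995] 76.48350591623382 54.855261649969734 165.5630222020117
foot [ 753.53005719 -171.25663164   10.        ]
foot [ 727.45442863 -274.81859003   10.        ]
foot [ 594.60294639 -243.38897761   10.        ]
foot [ 620.97505443 -137.69919952   10.        ]
footS [ 618.40162181 -143.68506908   10.        ]
footS [ 751.82350771 -175.69513774   10.        ]
footS [ 727.49690053 -279.16379019   10.        ]
footS [ 592.29625174 -250.2749605    10.        ]
collar [505.26678366  91.60557008  25.        ] cams [array([ 481.14877063, -610.63802187,  806.67029199]), array([ 477.3497702 ,    9.35623773, 1165.46872638])]
```

```bash
python3 -m inch '{"gripper":[-1,-1,-1,-1,-1,-1,-1,-1,-1,-1],"linear":[[13,21,-3],[13,21,-3],[13,21,-3],[13,21,-3],[13,21,-3],[13,21,-3],[13,21,-3],[13,21,-3],[13,21,-3],[13,21,-3]],"roll":[7,7,7,7,7,7,7,7,7,7]}' 40
python3 -m inch '{"gripper":[-1,-1,-1,-1,-1,-1,-1,-1,-1,-1],"linear":[[13,21,-5],[13,21,-5],[13,21,-5],[13,21,-5],[13,21,-5],[13,21,-5],[13,21,-5],[13,21,-5],[13,21,-5],[13,21,-5]],"roll":[7,7,7,7,7,7,7,7,7,7]}'
```

```text
time_s: 1.1
position: [342.9, -296.3, 222.9]
tcp_rot: [[0.053, -0.0, 0.999], [-0.999, 0.0, 0.053], [-0.0, -1.0, -0.0]]
wrist_force: [-0.1, -0.5, 0.0]
opening: 85.2
time_s: 2.1
position: [472.8, -86.3, 172.8]
tcp_rot: [[0.956, -0.001, 0.292], [-0.292, 0.0, 0.956], [-0.001, -1.0, -0.0]]
wrist_force: [0.7, 0.4, -0.6]
opening: 85.6
```

```bash
python3 -m inch '{"gripper":[-1,-1,-1,-1,-1,-1,-1,-1],"linear":[[3,0,-20],[2.5,0,-20],[0,0,-20],[0,0,-20],[0,0,-15],[0,0,-10],[0,0,0],[0,0,0]],"roll":[3,0,0,0,0,0,0,0]}'
python3 - <<'E'
from cell import get_image
import cv2
im=get_image("side")["color"][150:330,150:310,::-1]
cv2.imwrite("pics/s1.png",cv2.resize(im,None,fx=3,fy=3,interpolation=cv2.INTER_CUBIC))
E
```

```text
time_s: 2.9
position: [478.3, -87.3, 68.8]
tcp_rot: [[0.969, 0.0, 0.246], [-0.246, -0.0, 0.969], [0.0, -1.0, 0.0]]
wrist_force: [-0.0, -0.3, -0.0]
opening: 85.3
```

View pics/s1.png

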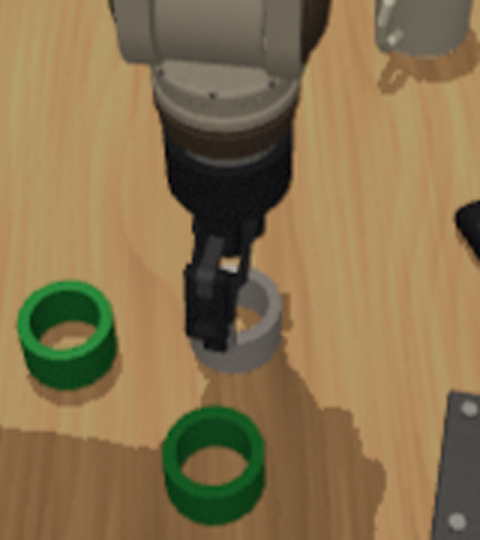

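```bash
python3 - <<'E'
import pickle,numpy as np
from h import *
S=pickle.load(open("d0.pkl","rb"))["side"]
for k in(42,57):
  for z in(47,60): print(k,z,(proj(S,[478.3-.246*k,-87.3-.969*k,z])-[150,150])*3)
E
```

```text
42 47 [219.0209855  349.44898934]
42 60 [218.41275131 338.34201579]
57 47 [213.64877683 369.27020166]
57 60 [212.97359133 358.25874195]
```

```bash
python3 -m inch '{"gripper":[-1,-1,-1,1,1,1,1,1,1,1],"linear":[[0,0.5,-20],[0,0.5,-19],[0,0,0],[0,0,0],[0,0,0],[0,0,0],[0,0,0],[0,0,0],[0,0,0],[0,0,0]],"roll":[0,0,0,0,0,0,0,0,0,0]}' 30
python3 - <<'E'
from cell import get_image
import cv2
im=get_image("side")["color"][150:330,150:310,::-1]
cv2.imwrite("pics/s2.png",cv2.resize(im,None,fx=3,fy=3,interpolation=cv2.INTER_CUBIC))
E
```

```text
time_s: 3.95
position: [479.0, -86.5, 31.0]
tcp_rot: [[0.969, 0.003, 0.246], [-0.246, -0.0, 0.969], [0.003, -1.0, 0.0]]
wrist_force: [-1.2, 1.1, 6.1]
opening: 62.4
```

View pics/s2.png

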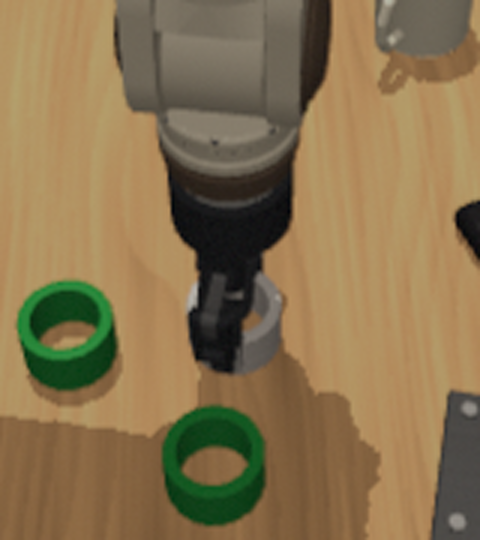

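```bash
python3 -m inch '{"gripper":[1,1,1,1,1,1,1,1,1,1],"linear":[[0,0,5],[0,0,10],[0,0,20],[0,0,25],[0,0,25],[0,0,25],[0,0,25],[0,0,25],[0,0,20],[0,0,20]],"roll":[0,0,0,0,0,0,0,0,0,0]}'
python3 -m inch '{"gripper":[1,1,1,1,1,1,1,1,1,1],"linear":[[10,-8,0],[15,-12,0],[18,-14,0],[18,-14,0],[18,-14,0],[18,-14,0],[18,-14,0],[12,-10,0],[7,-7,0],[0,0,0]],"roll":[0,0,0,0,0,0,0,0,0,0]}'
python3 - <<'E'
from cell import get_image
import cv2
im=get_image("side")["color"][110:350,200:400,::-1]
cv2.imwrite("pics/s3.png",cv2.resize(im,None,fx=2.5,fy=2.5,interpolation=cv2.INTER_CUBIC))
im=get_image("top")["color"][60:260,240:440,::-1]
cv2.imwrite("pics/t3.png",cv2.resize(im,None,fx=2.5,fy=2.5,interpolation=cv2.INTER_CUBIC))
E
```

```text
time_s: 5.0
position: [477.9, -86.2, 231.2]
tcp_rot: [[0.969, 0.001, 0.246], [-0.246, -0.0, 0.969], [0.001, -1.0, 0.0]]
wrist_force: [0.0, 0.2, -1.4]
opening: 62.3
time_s: 6.0
position: [612.5, -194.3, 227.7]
tcp_rot: [[0.969, -0.002, 0.247], [-0.247, 0.0, 0.969], [-0.002, -1.0, -0.0]]
wrist_force: [-0.4, 0.7, -1.7]
opening: 62.3
```

View pics/s3.png

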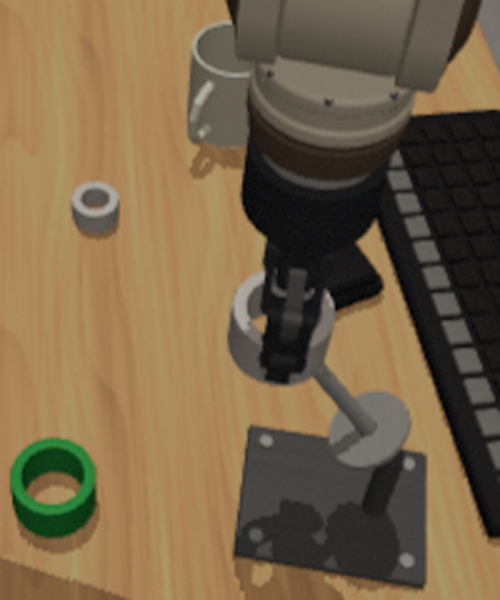

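View pics/t3.png

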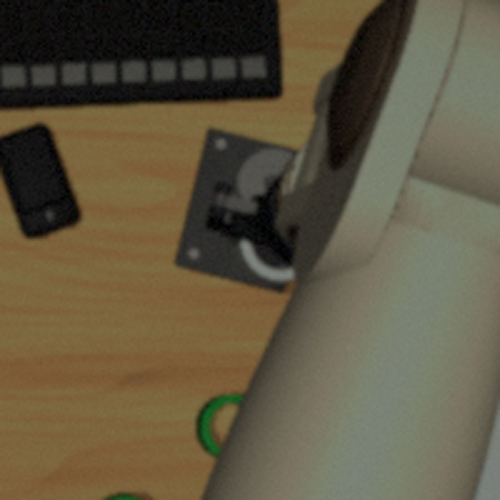

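```bash
python3 - <<'E'
import pickle,numpy as np
from h import *
S=pickle.load(open("d0.pkl","rb"))["side"]
t=np.linspace(0,2*np.pi,9)[:-1]
def f(p):return np.round((proj(S,p)-[200,110])*2.5)
for z in(197,237):
  print(z,f([612.5,-194.3,z]),[f([612.5+32*np.cos(a),-194.3+32*np.sin(a),z]).tolist() for a in t])
D=np.array([682.5,-210.5,116]);u=np.array([-.5565,.1388,.8192])
print(f(D),f(D+80*u))
E
```

```text
197 [278. 343.] [[328.0, 341.0], [307.0, 313.0], [271.0, 303.0], [239.0, 316.0], [229.0, 345.0], [248.0, 374.0], [286.0, 386.0], [319.0, 372.0]]
237 [286. 306.] [[337.0, 304.0], [316.0, 276.0], [278.0, 265.0], [244.0, 278.0], [234.0, 308.0], [254.0, 338.0], [294.0, 349.0], [329.0, 335.0]]
[369. 426.] [316. 362.]
```

```bash
python3 -m inch '{"gripper":[1,1,1,1,1,1,1,1,1],"linear":[[4,0,-4.1],[2.8,-0.7,-4.1],[2.8,-0.7,-4.1],[2.8,-0.7,-4.1],[2.8,-0.7,-4.1],[2.8,-0.7,-4.1],[2.8,-0.7,-4.1],[2.8,-0.7,-4.1],[0,0,0]],"roll":[0,0,0,0,0,0,0,0,0]}' 25
python3 - <<'E'
from cell import get_image
import cv2
im=get_image("side")["color"][150:350,250:400,::-1]
cv2.imwrite("pics/s4.png",cv2.resize(im,None,fx=3,fy=3,interpolation=cv2.INTER_CUBIC))
E
```

```text
time_s: 7.0
position: [635.8, -198.2, 195.5]
tcp_rot: [[0.969, -0.001, 0.246], [-0.246, 0.0, 0.969], [-0.001, -1.0, 0.0]]
wrist_force: [-0.0, 0.4, -1.5]
opening: 62.6
```

View pics/s4.png

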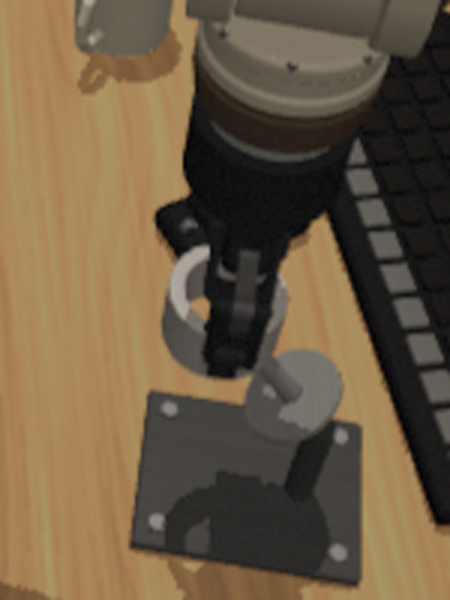

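```bash
python3 -m inch '{"gripper":[1,1,1,1,1],"linear":[[2.8,-0.7,-4.1],[2.8,-0.7,-4.1],[2.8,-0.7,-4.1],[2.8,-0.7,-4.1],[0,0,0]],"roll":[0,0,0,0,0]}' 
python3 - <<'E'
from cell import get_image
import cv2
im=get_image("side")["color"][180:340,270:390,::-1]
cv2.imwrite("pics/s5.png",cv2.resize(im,None,fx=3.6,fy=3.6,interpolation=cv2.INTER_CUBIC))
im=get_image("top")["color"][100:180,300:380,::-1]
cv2.imwrite("pics/t5.png",cv2.resize(im,None,fx=6,fy=6,interpolation=cv2.INTER_CUBIC))
E
```

```text
time_s: 7.55
position: [646.9, -200.9, 178.9]
tcp_rot: [[0.969, -0.001, 0.246], [-0.246, 0.0, 0.969], [-0.001, -1.0, 0.0]]
wrist_force: [0.4, 0.4, -1.4]
opening: 62.3
```

View pics/s5.png

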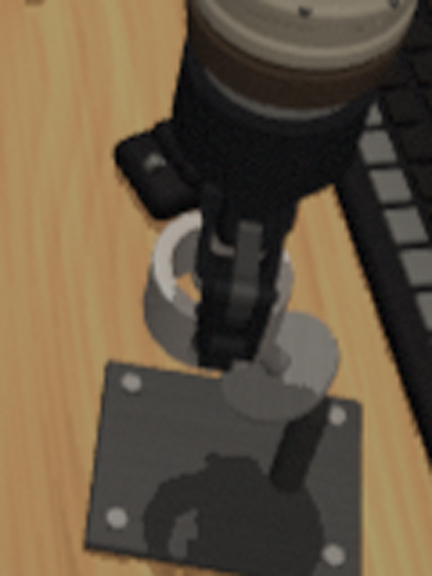

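View pics/t5.png

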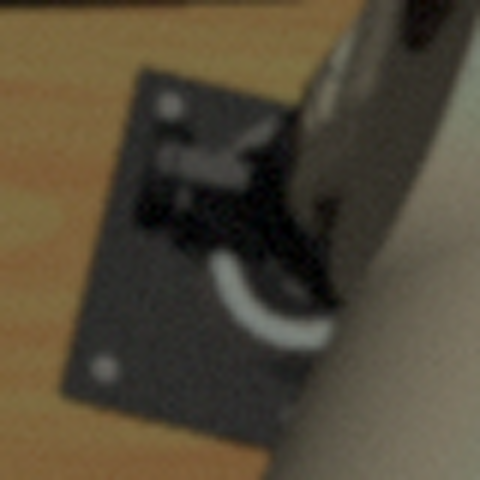

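```bash
python3 -m inch '{"gripper":[1,1,1],"linear":[[2.8,-0.7,-4.1],[2.8,-0.7,-4.1],[0,0,0]],"roll":[0,0,0]}' 
python3 -m inch '{"gripper":[1,1,1],"linear":[[2.8,-0.7,-4.1],[2.8,-0.7,-4.1],[0,0,0]],"roll":[0,0,0]}'
python3 -m inch '{"gripper":[1,1],"linear":[[2.8,-0.7,-4.1],[0,0,0]],"roll":[0,0]}'
```

```text
time_s: 7.95
position: [652.5, -202.4, 170.9]
tcp_rot: [[0.969, -0.001, 0.246], [-0.246, 0.0, 0.969], [-0.001, -1.0, 0.0]]
wrist_force: [-0.7, 0.3, -2.0]
opening: 62.3
time_s: 8.25
position: [658.1, -203.8, 162.6]
tcp_rot: [[0.969, -0.001, 0.246], [-0.246, 0.0, 0.969], [-0.001, -1.0, 0.0]]
wrist_force: [0.1, 0.6, -2.5]
opening: 62.4
time_s: 8.45
position: [660.9, -204.5, 158.8]
tcp_rot: [[0.969, -0.001, 0.246], [-0.246, 0.0, 0.969], [-0.001, -1.0, 0.0]]
wrist_force: [-0.8, 0.7, -2.9]
opening: 62.5
```

```bash
python3 -m inch '{"gripper":[1,1,1],"linear":[[-2.4,0.6,-1.7],[-2.4,0.6,-1.7],[0,0,0]],"roll":[0,0,0]}' 20
python3 -m inch '{"gripper":[1,1,1],"linear":[[-2.4,0.6,-1.7],[0,0,0],[0,0,0]],"roll":[0,0,0]}'
```

```text
time_s: 8.75
position: [656.8, -203.6, 157.1]
tcp_rot: [[0.969, 0.003, 0.247], [-0.247, -0.001, 0.969], [0.003, -1.0, -0.0]]
wrist_force: [4.2, -3.3, -0.3]
opening: 62.4
time_s: 9.05
position: [654.0, -202.9, 155.2]
tcp_rot: [[0.969, 0.002, 0.247], [-0.247, -0.001, 0.969], [0.002, -1.0, -0.0]]
wrist_force: [2.6, -2.3, 1.3]
opening: 62.2
```

```bash
python3 -m inch '{"gripper":[1,1,1,1],"linear":[[-2.4,0.6,-1.7],[-2.4,0.6,-1.7],[0,0,0],[0,0,0]],"roll":[0,0,0,0]}'
python3 - <<'E'
from cell import get_image
import cv2
im=get_image("side")["color"][180:340,270:390,::-1]
cv2.imwrite("pics/s6.png",cv2.resize(im,None,fx=3.6,fy=3.6,interpolation=cv2.INTER_CUBIC))
E
```

```text
time_s: 9.45
position: [649.0, -201.7, 151.3]
tcp_rot: [[0.969, 0.001, 0.247], [-0.247, -0.001, 0.969], [0.001, -1.0, -0.0]]
wrist_force: [5.0, -2.7, 0.9]
opening: 61.9
```

View pics/s6.png

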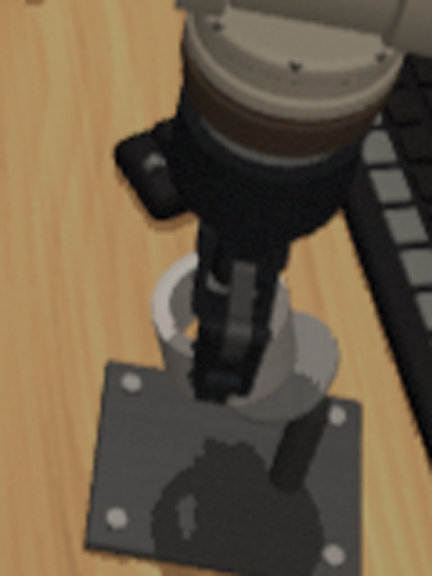

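```bash
python3 -m inch '{"gripper":[1,1,1,1,1],"linear":[[1.6,-0.4,1.1],[1.7,-0.4,-2.5],[1.7,-0.4,-2.5],[1.7,-0.4,-2.5],[0,0,0]],"roll":[0,0,0,0,0]}'
python3 -m inch '{"gripper":[1,1,1],"linear":[[1.7,-0.4,-2.5],[0,0,0],[0,0,0]],"roll":[0,0,0]}'
```

```text
time_s: 10.0
position: [653.7, -202.5, 145.0]
tcp_rot: [[0.969, -0.004, 0.246], [-0.246, 0.001, 0.969], [-0.004, -1.0, 0.0]]
wrist_force: [-13.1, 3.2, 7.9]
opening: 61.9
time_s: 10.3
position: [654.7, -202.8, 142.8]
tcp_rot: [[0.969, -0.005, 0.246], [-0.246, 0.001, 0.969], [-0.005, -1.0, 0.0]]
wrist_force: [-16.5, 4.0, 10.5]
opening: 61.9
```

```bash
python3 - <<'E'
from cell import get_image
import cv2
im=get_image("side")["color"][200:320,280:380,::-1]
cv2.imwrite("pics/s7.png",cv2.resize(im,None,fx=5,fy=5,interpolation=cv2.INTER_CUBIC))
im=get_image("top")["color"][100:180,300:380,::-1]
cv2.imwrite("pics/t7.png",cv2.resize(im,None,fx=6,fy=6,interpolation=cv2.INTER_CUBIC))
E
```

```text
(no output)
```

View pics/s7.png

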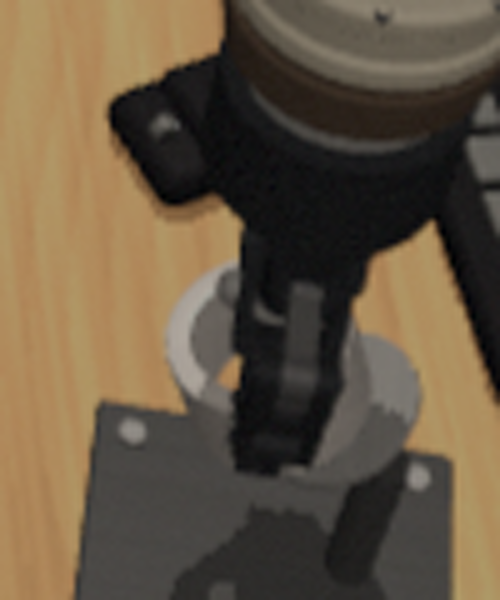

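View pics/t7.png

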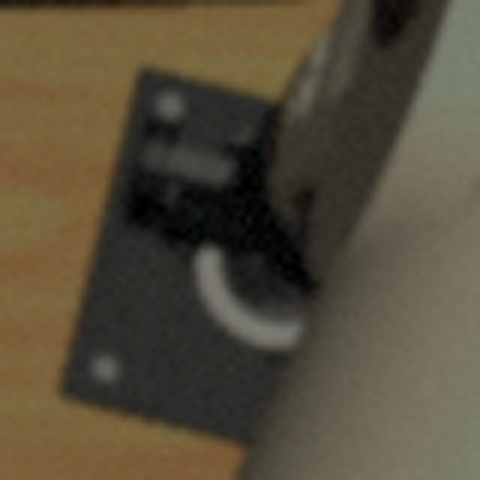

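```bash
python3 -m inch '{"gripper":[1,1,1],"linear":[[-1.6,0.4,-1.1],[-0.8,0.2,-2.1],[0,0,0]],"roll":[0,0,0]}'
python3 -m inch '{"gripper":[1,1,1],"linear":[[0,0,-2],[0,0,0],[0,0,0]],"roll":[0,0,0]}'
```

```text
time_s: 10.7
position: [653.9, -202.6, 139.6]
tcp_rot: [[0.969, -0.001, 0.246], [-0.246, 0.0, 0.969], [-0.001, -1.0, -0.0]]
wrist_force: [-7.2, 2.1, 6.8]
opening: 62.3
time_s: 11.0
position: [653.9, -202.6, 137.5]
tcp_rot: [[0.969, -0.002, 0.246], [-0.246, 0.0, 0.969], [-0.002, -1.0, -0.0]]
wrist_force: [-7.3, 1.8, 7.7]
opening: 62.2
```

```bash
python3 - <<'E'
from cell import get_image
import cv2
im=get_image("side")["color"][200:320,280:380,::-1]
cv2.imwrite("pics/s8.png",cv2.resize(im,None,fx=5,fy=5,interpolation=cv2.INTER_CUBIC))
E
```

```text
(no output)
```

View pics/s8.png

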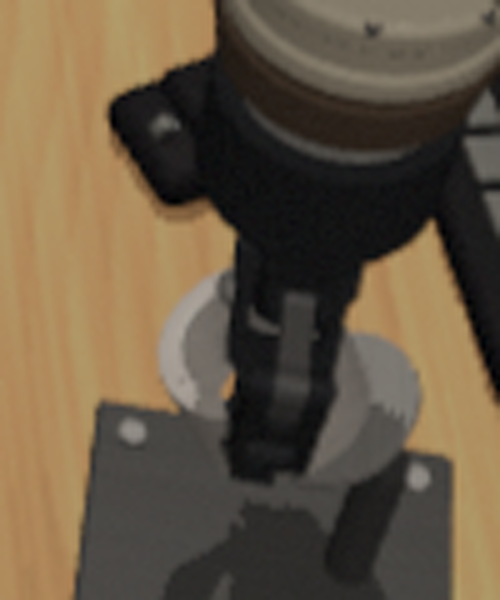

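```bash
python3 - <<'E'
import pickle,numpy as np
from h import *
S=pickle.load(open("d0.pkl","rb"))["side"]
D=np.array([682.5,-210.5,116]);u=np.array([-.5565,.1388,.8192]);x=np.array([.795,-.198,.574]);y=np.cross(u,x)
for s in(40,46):
 for k in(5,10,15):
  P=[(proj(S,D+s*u-k*x+32*(np.cos(a)*x+np.sin(a)*y))-[280,200])*5 for a in np.linspace(0,2*np.pi,49)]
  P=np.array(P);i=P[:,0].argmin();j=P[:,1].argmin();m=P[:,1].argmax()
  print(s,k,"left",P[i].round(),"top",P[j].round(),"bot",P[m].round())
P=(proj(S,D+80*u)-[280,200])*5;print("tip",P)
E
```

```text
40 5 left [188. 369.] top [301. 262.] bot [255. 426.]
40 10 left [175. 371.] top [287. 265.] bot [241. 429.]
40 15 left [162. 374.] top [274. 268.] bot [228. 431.]
46 5 left [179. 360.] top [293. 252.] bot [247. 417.]
46 10 left [166. 362.] top [280. 255.] bot [233. 419.]
46 15 left [153. 364.] top [266. 258.] bot [219. 422.]
tip [231.30875076 273.54170855]
```

```bash
python3 -m inch '{"gripper":[1,1,1],"linear":[[0.6,-0.1,-1.6],[0,0,0],[0,0,0]],"roll":[0,0,0]}'
python3 - <<'E'
from cell import get_image,robot
import cv2
print(robot.read_state()["wrist_torque"])
im=get_image("side")["color"][210:300,290:370,::-1]
cv2.imwrite("pics/s9.png",cv2.resize(im,None,fx=6.5,fy=6.5,interpolation=cv2.INTER_CUBIC)*2)
E
```

```text
time_s: 11.35
position: [654.1, -202.6, 135.8]
tcp_rot: [[0.969, -0.003, 0.246], [-0.246, 0.001, 0.969], [-0.003, -1.0, -0.0]]
wrist_force: [-9.1, 2.2, 7.0]
opening: 62.5
[ 2.69381313e-01  1.58094877e+00 -5.36591752e-04]
```

View pics/s9.png

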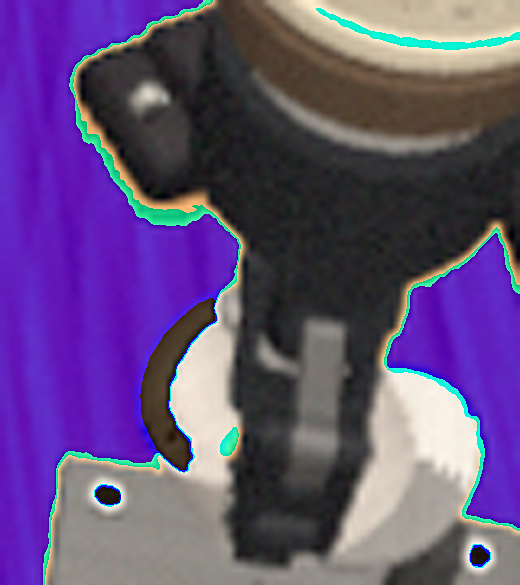

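```bash
python3 -m inch '{"gripper":[1,1,1],"linear":[[2,-0.5,-0.5],[1.5,-0.4,-0.5],[0,0,0]],"roll":[0,0,0]}'
python3 - <<'E'
from cell import get_image,robot
import cv2
print(robot.read_state()["wrist_torque"])
im=get_image("side")["color"][210:300,290:370,::-1]
im=cv2.resize(im,None,fx=6.5,fy=6.5,interpolation=cv2.INTER_CUBIC)
cv2.imwrite("pics/s10.png",cv2.convertScaleAbs(im,alpha=1.6))
E
```

```text
time_s: 11.7
position: [656.0, -203.1, 134.4]
tcp_rot: [[0.969, -0.007, 0.246], [-0.246, 0.002, 0.969], [-0.007, -1.0, -0.0]]
wrist_force: [-17.9, 4.6, 9.1]
opening: 62.2
[0.80593614 3.22735139 0.0231402 ]
```

View pics/s10.png

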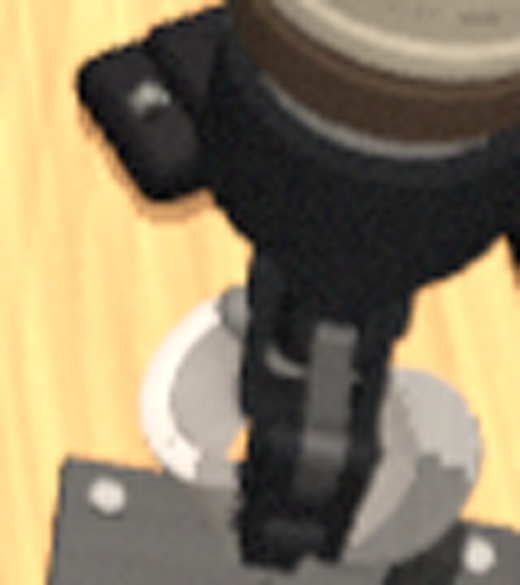

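```bash
python3 - <<'E'
import pickle,numpy as np
from h import *
S=pickle.load(open("d0.pkl","rb"))["side"]
D=np.array([682.5,-210.5,116]);
az=np.radians(165.8)
def fr(el):
  e=np.radians(el);u=np.array([np.cos(e)*np.cos(az),np.cos(e)*np.sin(az),np.sin(e)])
  x=np.array([-np.sin(e)*np.cos(az),-np.sin(e)*np.sin(az),np.cos(e)]);return u,x,np.cross(u,x)
u0,x0,y0=fr(55)
f=lambda p:((proj(S,p)-[290,210])*6.5).round().astype(int).tolist()
A=np.linspace(0,2*np.pi,17)[:-1]
print("disc",[f(D+30*(np.cos(a)*x0+np.sin(a)*y0)) for a in A])
for el,s,k in((55,20,8),(55,20,14),(65,24,8),(65,24,14),(75,27,8)):
  u,x,y=fr(el);C=D+s*u0-k*x0
  T=np.array([f(C+20*u+32*(np.cos(a)*x+np.sin(a)*y)) for a in A]);B=np.array([f(C-20*u+32*(np.cos(a)*x+np.sin(a)*y)) for a in A])
  print(el,s,k,"top left",T[T[:,0].argmin()],"lowest",T[T[:,1].argmax()],"base right",B[B[:,0].argmax()],B[11:].tolist())
print("tip",f(D+80*u0))
E
```

```text
disc [[482, 440], [475, 404], [453, 377], [420, 363], [381, 363], [342, 377], [307, 404], [283, 438], [273, 476], [277, 512], [297, 540], [330, 557], [370, 558], [412, 544], [448, 516], [473, 480]]
55 20 8 top left [169 402] lowest [270 489] base right [461 444] [[298, 568], [341, 569], [385, 554], [424, 525], [450, 486]]
55 20 14 top left [149 406] lowest [249 493] base right [439 447] [[278, 571], [320, 573], [364, 558], [402, 528], [429, 489]]
65 24 8 top left [166 381] lowest [276 479] base right [449 449] [[276, 557], [321, 563], [368, 552], [409, 526], [438, 490]]
65 24 14 top left [146 385] lowest [255 483] base right [427 452] [[255, 560], [300, 566], [347, 555], [388, 530], [416, 493]]
75 27 8 top left [169 362] lowest [285 473] base right [434 455] [[256, 547], [303, 557], [351, 551], [393, 529], [422, 495]]
tip [236, 290]
```

```bash
python3 -m inch '{"gripper":[1,1,1],"linear":[[-0.8,0.2,-1.2],[-0.4,0.1,-0.8],[0,0,0]],"roll":[0,0,0]}'
python3 - <<'E'
from cell import get_image,robot
import cv2
print(robot.read_state()["wrist_torque"])
im=get_image("side")["color"][210:300,290:370,::-1]
im=cv2.resize(im,None,fx=6.5,fy=6.5,interpolation=cv2.INTER_CUBIC)
cv2.imwrite("pics/s11.png",cv2.convertScaleAbs(im,alpha=1.6))
E
```

```text
time_s: 12.05
position: [656.1, -203.2, 132.7]
tcp_rot: [[0.969, -0.003, 0.246], [-0.246, 0.001, 0.969], [-0.003, -1.0, -0.0]]
wrist_force: [-10.5, 2.5, 7.1]
opening: 62.2
[0.43302853 1.75166809 0.0605981 ]
```

View pics/s11.png

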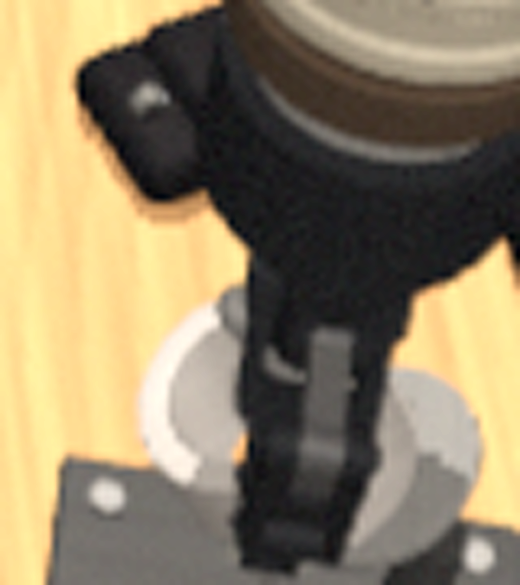

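```bash
python3 -m inch '{"gripper":[1,1,1],"linear":[[1.1,-0.3,-1],[0,0,0],[0,0,0]],"roll":[0,0,0]}'
```

```text
time_s: 12.4
position: [656.6, -203.4, 131.5]
tcp_rot: [[0.969, -0.005, 0.246], [-0.246, 0.001, 0.969], [-0.005, -1.0, -0.0]]
wrist_force: [-13.4, 3.0, 8.2]
opening: 62.4
```

```bash
python3 -m inch '{"gripper":[0.3,0,-0.3,-0.6,-1,-1,-1,-1,-1,-1],"linear":[[0,0,0],[0,0,0],[0,0,0],[0,0,0],[0,0,0],[0,0,0],[0,0,0],[0,0,0],[0,0,0],[0,0,0]],"roll":[0,0,0,0,0,0,0,0,0,0]}'
python3 - <<'E'
from cell import get_image,robot
import cv2
im=get_image("side")["color"][200:300,280:370,::-1]
im=cv2.resize(im,None,fx=5.5,fy=5.5,interpolation=cv2.INTER_CUBIC)
cv2.imwrite("pics/s12.png",cv2.convertScaleAbs(im,alpha=1.6))
E
```

```text
time_s: 13.4
position: [658.9, -203.9, 131.3]
tcp_rot: [[0.969, -0.0, 0.246], [-0.246, -0.0, 0.969], [-0.0, -1.0, -0.0]]
wrist_force: [0.2, 0.1, 0.2]
opening: 85.3
```

View pics/s12.png

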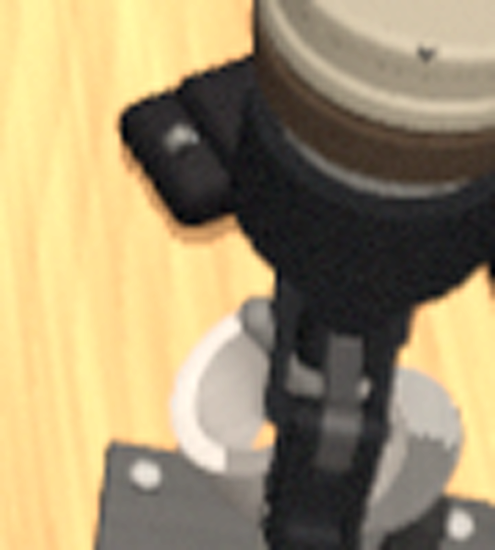

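Released with zero wrist force; the sleeve sits on the peg near (312,273). Withdraw straight up.

```bash
python3 -m inch '{"gripper":[-1,-1,-1,-1,-1,-1,-1,-1,-1,-1],"linear":[[0,0,4],[0,0,6],[0,0,8],[0,0,10],[0,0,15],[0,0,20],[0,0,20],[0,0,20],[0,0,20],[0,0,0]],"roll":[0,0,0,0,0,0,0,0,0,0]}'
python3 -m inch '{"gripper":[-1,-1,-1,-1,-1,-1,-1,-1],"linear":[[-20,10,0],[-25,15,0],[-25,15,0],[-25,15,0],[-25,15,0],[-25,15,0],[-20,10,0],[0,0,0]],"roll":[0,0,0,0,0,0,0,0]}'
python3 - <<'E'
from cell import get_image,robot
import cv2
for n,(a,b,c,e) in dict(side=(280,210,370,310),top=(300,95,380,185)).items():
    I=get_image(n)["color"][:,:,::-1]
    cv2.imwrite(f"pics/{n}_full13.png",I)
    im=cv2.resize(I[b:e,a:c],None,fx=5.5,fy=5.5,interpolation=cv2.INTER_CUBIC)
    cv2.imwrite(f"pics/{n}13.png",cv2.convertScaleAbs(im,alpha=1.6))
E
```

```text
time_s: 14.45
position: [659.5, -204.0, 258.5]
tcp_rot: [[0.969, 0.005, 0.246], [-0.246, -0.002, 0.969], [0.005, -1.0, -0.0]]
wrist_force: [0.4, -0.1, 0.4]
opening: 85.1
time_s: 15.25
position: [492.1, -107.9, 255.0]
tcp_rot: [[0.969, 0.001, 0.246], [-0.246, -0.0, 0.969], [0.001, -1.0, 0.0]]
wrist_force: [1.0, -0.0, 1.0]
opening: 85.2
```

View pics/side13.png

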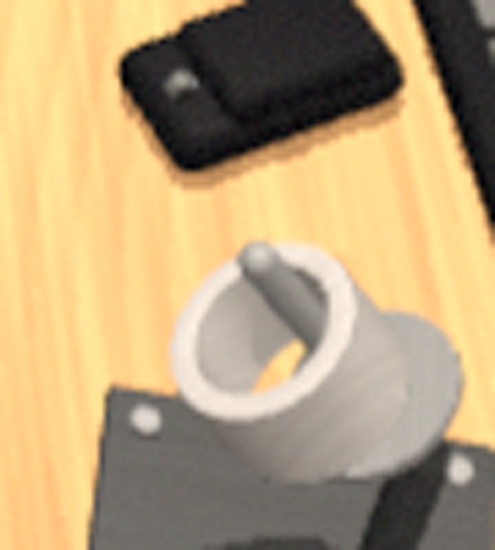

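View pics/top13.png

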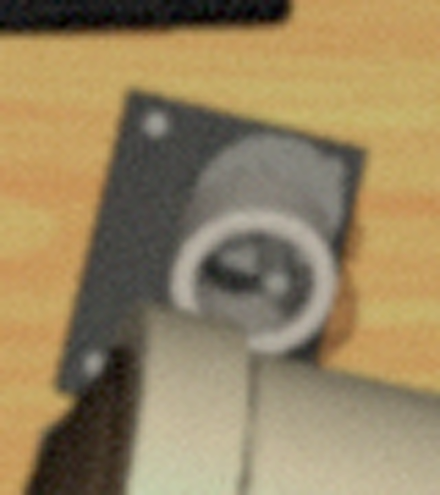

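View pics/side_full13.png

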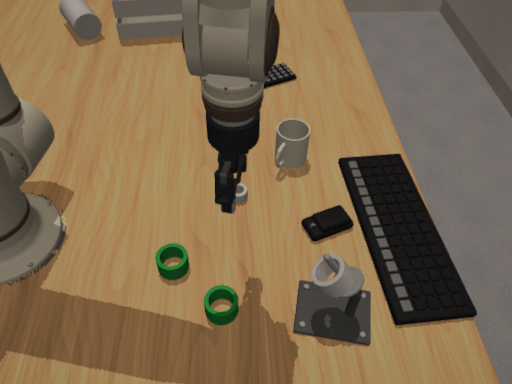

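```bash
python3 - <<'E'
import pickle,numpy as np
from h import *
from cell import robot
d=pickle.load(open("d0.pkl","rb"))
p,r=tri([d["side"],d["top"]],[(280+265/5.5,210+330/5.5),(300+253/5.5,95+281/5.5)])
D=np.array([682.5,-210.5,115]);u=np.array([-.5565,.1388,.8192]);x=np.array([.795,-.198,.574])
print(p,r,(p-D)@u,(p-D)@x,(p-D)@np.cross(u,x),robot.read_state()["wrist_force"])
E
```

```text
[ 647.16359218 -200.16171005  135.78190192] [np.float64(0.3239051105973083), np.float64(0.32390511059747906)] 38.12419964978413 -18.210613922529188 1.485106140633257 [ 0.21311551 -0.71322326 -0.78764281]
```

The top of the sleeve measures 38 mm up the peg (40 mm expected when fully home) and 18 mm sag (17 mm expected), so it is seated.

```bash
python3 -c "
from cell import robot
robot.hand_in();print(robot.read_state()['time_s'])"
```

```text
the job is handed in; nothing more can be done
the job is handed in; nothing more can be done
```

The larger sleeve is hanging on the peg, seated on the stop disc, and I handed the job in at about 15.4 s. I gripped it across its diameter and carried it over the peg tip. The hand can only point down, so I tilted the sleeve in the grip against the peg. I then slid it down the slant until it was held against the disc, opened the gripper and backed away.

**Seating:** the last pictures put the sleeve's upper rim 38 mm up the peg (40 mm expected) and its sag at 18 mm (17 mm expected). Both agree within the camera calibration of about 2 mm.

**Forces:** the largest wrist force I read was about 22 N, and it was about 1 N with the hand clear. I read it only at the end of each move.

**Other objects:** the collar, mug, mouse and both green sleeves look unmoved in the final side picture. I did not measure them.

**What disagreed:**
- While still held, the sleeve looked a few degrees and 2–3 mm short of flush. I pressed it in a little further, and on release it settled flat against the disc.
- The closed gripper read 62.4 mm on the 64 mm sleeve; the hold was firm.

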